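Clamp the sample board and hold the probe rod centred in the drill guide

ROBOT

A 6-joint arm with a two-finger parallel gripper is mounted at the origin on the work surface. World frame = base frame: x ahead of the robot, y to its left, z up, the work surface at z = 0. Lengths are in mm, angles in rad, forces in N, time in s.
With the tool pointing down it reaches from about 150 to 775 mm from the base axis. Payload 6.1 kg.
Tool frame: the origin (TCP) lies between the finger pads; the fingertips stand 19 mm ahead of it and the grasp point (between the pads) is the TCP; z points along the fingers, y is the line along which they close (so a half turn about z gives the same grasp; the last joint's range is limited). The gripper opens to 85 mm and grips with 20 to 120 N. Pads are 22 mm wide; open, the fingers measure 114 mm over their backs; the gripper's body (76 mm by 85 mm) begins 54 mm behind the grasp point. The pads swing forward as they close: fully open they stand 13 mm farther back than shut.
Start: joints at [-1.345, 0.126, -0.04, 1.405, 0, 1.571], TCP at [117.535, -511.658, 250.295] pointing down, gripper open.
Joint ranges: [-2.72, 2.72], [-0.95, 1.95], [-1.27, 1.35], [-1.78, 2.02], [-1.46, 1.47], [-3.14, 3.14]. Speed limits (rad/s): [2.39, 2.39, 3.01, 3.14, 3.14, 3.14].

INTERFACE

Orientations are given as a 3x3 rotation matrix whose columns are the frame's x, y, z axes.
In Python, from workcell import monitor, imaging, ctrl gives the robot as it stands. The module is installed in compiled form; this text tells all that it offers.
- The arm moves only by the tool send_rows, never from a script. Its argument "increments" is a list of rows, each a list of 7 numbers: the shift along the world's x, y, z scaled (see below), then the turn, a rotation vector about the world's x, y, z scaled (see below), then the closure, from 0 (fully open) to 1 (shut). A call has exactly 8 rows; each row shifts and turns the commanded pose from where the row before left it; what a row does not reach is not made up. The controller multiplies each number of a shift by 150 mm and each number of a turn by 8 degrees. A row lasts 1/10 s, in which the tool goes at most 50 mm and 8.59 degrees, less where a joint would pass 70% of its speed; a pose out of reach is approached as far as the arm can. A call with a number of a shift or a turn outside -1 to 1 is refused whole. A call with a gripper value outside its range is refused whole. The fingers move at their own pace and stop on an object; the grip force is fixed at half the most. Time passes only in rows, so rows that do not move let the fingers close, or fill a call up. It gives the time, the measured TCP pose, the force, the opening and the grip force at its end, in the units of the state.
- monitor.read_state(): the state, without advancing time (a new reading comes with each control period).
- imaging.capture(name): name is "scene" or "top" or "wrist"; returns a dict with "img" (480x640x3 uint8, red, green, blue), "camera_matrix" (3x3 intrinsics, pixels), "eye" and "rotation" of the camera in the world; the wrist camera has in their place "tool_from_camera" (4x4, takes a point from camera to tool coordinates, whose origin is the TCP and whose axes are the flange's). Camera axes: x right, y up, looking along -z (the intrinsics and any distortion apply to the point x, -y, -z); pixel columns grow to the right and rows downward; lengths in mm; the calibration is good to about 2 mm. The wrist camera is an equidistant fisheye: a pixel r from the principal point sees the ray r / f radians off the axis. A picture is of the moment at which its call begins: read the wrist's pose just before it. There is no depth.
- ctrl.close_job(): hands the job in; it is judged then, once.
The state is a dict: "t": time; "q": joint angles; "joint_vel": joint speeds; "tau": joint torques, N m; "tool_pos": TCP position; "orientation": TCP orientation; "wrist_force": force on the tool from outside, world axes, zero at the start; "wrist_torque": the same for the moment, N m; "width": opening from 0.0 (shut) to 1.0 (fully open); "gripper_force": force on a finger pad.
Only numpy, scipy, OpenCV 4.12 (cv2) and the standard library are available. Lean on these libraries where they do the work, as an engineer would, in place of code of your own. Each camera call takes 0.05 s, during which the arm holds its last target. There are 200 camera calls.

TASK

Clip the spring clamp down over the top edge of the sample board that stands in the drilling jig and let it go there, then take the slim probe rod by its wooden handle out of the stand and lower it, upright, through the hole of the guide plate without the rod ever touching the jig. Finish while holding it still in the middle of the hole, its tip about halfway between the guide plate and the jig's base. Leave the other things on the bench where they are.

Things in the scene. Friction and masses are not known exactly. Their poses are not given: they have to be found in the camera images.
- jig: Drilling jig, fixed: plywood base 130 (x) x 240 (y) x 12 mm, origin at the centre of its underside, z up. On its +y half an aluminium guide plate 90 x 50 x 22 mm on two thin posts at its -x side, underside 55, top 77 mm above the bench (two bolt heads 4 mm more), with one vertical hole (point bore). On its -y half a sample board on edge (point board_edge).
- bore (a point): Centre of the guide hole at the plate's top face, 77 mm above the bench, axes as the jig's. Hole 16 mm in diameter, 22 mm deep, right through; below it an open gap of 43 mm down to the jig's base. Halfway down that gap is 43 to 44 mm below this point.
- board_edge (a point): Middle of the sample board's top edge, 60 mm above the bench, axes as the jig's. The pine board is 14 mm thick (x), 110 mm long (y) and stands 48 mm out of the base; low cleats, tops 26 mm above the bench, hold its foot near both ends.
- clamp: Spring clamp like a big clothes peg, dark steel, 90 g, 100 mm tall, standing upright on its shut jaws. Origin on its hinge axis, 54 mm above the bench at the start; z up to the handles, y along the hinge; jaws and handles open and close along x, both sides alike. This body is the -x lever: it leans by about half the opening angle when the clamp opens.
- clamp_handles (a point): Point midway between the two handles, 35 mm above the hinge (it leans with the -x lever). The handles are flat black grips 30 mm wide (y), 26 mm tall, 59 mm over their top edges when shut, 48 mm when clipped. Squeezed (8 to 15 N) to the clamp's stop they stand parallel, 32 mm over their outsides, the jaws some 28 mm apart.
- clamp_bite (a point): Point midway between the rubber jaw pads, 44 mm below the hinge (it leans with the -x lever). Pads 34 mm wide (y), 16 mm tall, 14 mm thick; their tips are 52 to 54 mm below the hinge. The board can enter up to 45 mm between the jaws. Squeezed hard while still standing on the bench the clamp skews in the fingers; taken lightly (50 mm over the handles), lifted a little and then squeezed, it stays straight.
- clamp_jaw (a joint): Opening angle of the clamp: 0 shut, about 0.26 rad when clipped on the 14 mm board, 0.6 rad fully open; its spring pulls it shut.
- stand: Wooden rod stand, fixed, 140 (x) x 56 (y) x 105 mm tall, a board on two legs; origin at the centre of its underside. The probe hangs in its 12 mm hole at x = -35 mm. A stout steel drift with a mushroom head 30 mm wide, top 135 mm above the bench, is fixed in it at x = +35 mm and stays there.
- probe: Probe rod, about 90 g, hanging upright in the stand, z up. Origin at its lower tip, 5 mm above the bench at the start. Steel rod 8 mm in diameter, 100 mm long, then a collar 24 mm in diameter, 6 mm thick, resting on the stand, then a round wooden handle 22 mm in diameter, 106 to 156 mm above the tip. Clear of the stand once the tip is above 105 mm.
- glue: White glue bottle, 52 mm across, 130 mm tall, origin at the centre of its underside. Bystander.
- round_box: Open round bentwood box, 90 mm across, 50 mm tall, origin at the centre of its underside. Bystander.
- offcut: Wooden offcut 90 x 40 x 22 mm lying flat, origin at the centre of its underside. Bystander.
- mallet: Wooden mallet lying on the bench, 260 mm long, origin under the middle of its length. Bystander.
- jar: Glass jar with metal lid, 60 mm across, 70 mm tall, origin at the centre of its underside. Bystander.
- driver: Screwdriver with dark wooden handle, 200 mm long, lying, origin under the middle of its length. Bystander.
- hoop: Bent wooden hoop, 100 mm across, 22 mm tall, lying flat, origin at the centre of its underside. Bystander.
There are look-alikes about, which are no part of the job. What is shaped like the probe but yellow is not meant.

How it is judged:
By the outcome, as a careful person would: the job done as asked, in the order asked, and still so for the second after the job is handed in, while the arm keeps its last pose, push and grip.
It also fails if it takes over 62 s, if anything falls off the work surface, if the arm or the gripper's body presses on something with over 40 N, if the wrist force passes 120 N, or if a joint passes its speed limit or range.

## Working session

There is one attempt and no reset: what is moved stays moved. The work goes in short steps, Python scripts to look and compute and a tool call to move; the robot and the scene stay as the last step left them, time stands still between calls to the robot, and variables do not carry over. Pictures are saved under pics/ and viewed, at most 10 in all, crops included, and the job is handed in when it is done.

Besides the shell and the picture viewer there is one more tool, called after "Emit:" as name([rows], argument=value, ...), one row to a line, values as JSON. send_rows: Moves the arm, as the interface text tells. Its arguments: {"type":"object","properties":{"increments":{"type":"array"}},"required":["increments"]}

```bash
mkdir -p pics; python3 - <<'E'
from workcell import monitor, imaging, ctrl
import cv2,numpy as np,pickle
s=monitor.read_state();print(s)
d={}
for n in ["scene","top","wrist"]:
    c=imaging.capture(n);d[n]=c
    cv2.imwrite(f"pics/{n}0.png",c["img"][:,:,::-1])
    print(n,{k:np.round(v,3).tolist() for k,v in c.items() if k!="img"})
pickle.dump((s,d),open("c0.pkl","wb"))
E
```

```text
{'t': 0.0, 'q': array([-1.34502288e+00,  1.26361476e-01, -4.06167479e-02,  1.40542156e+00,
        7.15946630e-06,  1.57081258e+00]), 'joint_vel': array([-2.58427936e-04, -8.79861991e-05,  1.99036628e-04, -1.31929597e-03,
       -5.73655731e-04,  5.21304560e-04]), 'tau': array([ 1.32097430e-03, -4.35913146e+01,  3.52923167e+01,  1.73203141e-02,
        1.35848410e-05,  1.85088288e-05]), 'tool_pos': array([ 117.44064514, -511.29297171,  249.53417922]), 'orientation': array([[ 9.74624897e-01,  2.23844112e-01, -3.51971941e-04],
       [ 2.23844389e-01, -9.74623641e-01,  1.56436353e-03],
       [ 7.13339051e-06, -1.60345459e-03, -9.99998714e-01]]), 'wrist_force': array([-0.56369006, -0.03450402,  1.3480181 ]), 'wrist_torque': array([ 0.00846611,  0.03753488, -0.06851508]), 'gripper_force': 0.0, 'width': 1.0013889697260328}
scene {'camera_matrix': [[536.659, 0.0, 324.48], [0.0, 536.659, 241.104], [0.0, 0.0, 1.0]], 'eye': [978.753, -367.691, 921.257], 'rotation': [[0.645, -0.641, 0.416], [0.764, 0.535, -0.36], [0.008, 0.55, 0.835]]}
top {'camera_matrix': [[616.026, 0.0, 325.967], [0.0, 616.026, 238.147], [0.0, 0.0, 1.0]], 'eye': [397.553, 16.501, 1259.276], 'rotation': [[0.003, 0.99, -0.138], [-1.0, 0.003, 0.001], [0.002, 0.138, 0.99]]}
wrist {'camera_matrix': [[371.648, 0.0, 314.116], [0.0, 371.648, 241.327], [0.0, 0.0, 1.0]], 'tool_from_camera': [[0.001, 0.962, 0.274, 68.953], [1.0, -0.001, 0.001, -0.157], [0.001, 0.274, -0.962, -123.043], [0.0, 0.0, 0.0, 1.0]]}
```

View pics/scene0.png

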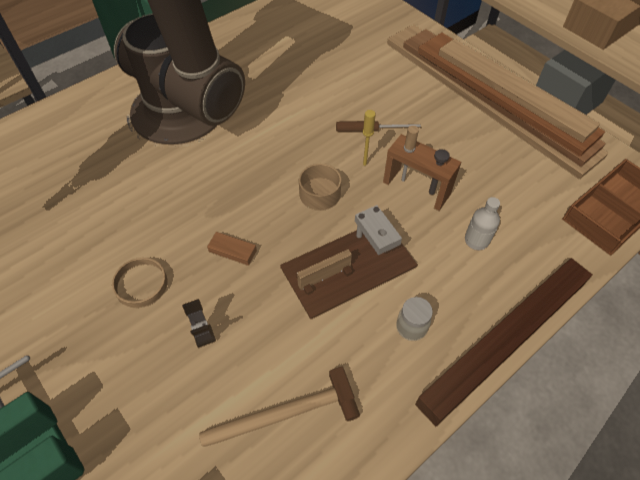

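View pics/top0.png

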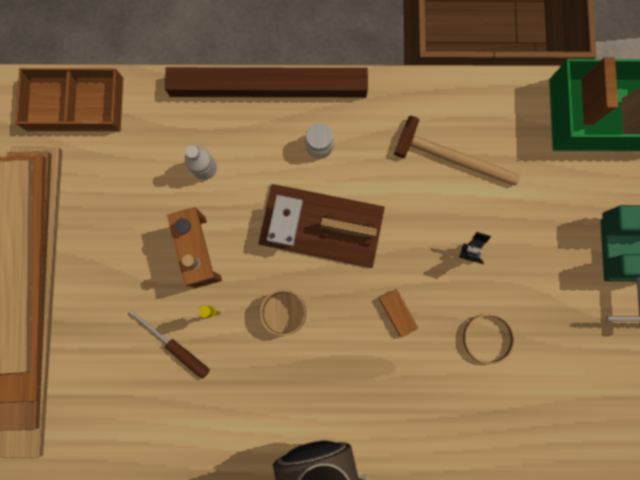

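The scene picture shows the clamp at (198,323), the jig at (350,265), the stand at (423,165) with the probe's handle at (411,138), and a yellow look-alike at (368,130). In the top view the clamp is at (476,248), the guide hole at (287,212), the board edge at (347,228) and the probe handle at (190,262). The yellow one is at (207,312) and the drift at (182,226).

Probe candidates in the top view: (190,262) has a wooden handle and hangs in the stand, so it fits. (207,312) is yellow and excluded, and (182,226) is the dark drift with the mushroom head. I'll confirm this in an enlarged crop.

```bash
cat > h.py <<'E'
import numpy as np,cv2
def ray(c,u,v):
    K=c["camera_matrix"]; d=np.array([(u-K[0,2])/K[0,0],-(v-K[1,2])/K[1,1],-1.])
    return np.array(c["eye"]),np.array(c["rotation"])@d
def plane(c,u,v,z):
    o,d=ray(c,u,v); return o+d*(z-o[2])/d[2]
def proj(c,p):
    K=c["camera_matrix"]; q=np.array(c["rotation"]).T@(np.array(p)-c["eye"]); return K[0,0]*q[0]/-q[2]+K[0,2],-K[1,1]*q[1]/-q[2]+K[1,2]
def wrays(c,s,uv):
    "wrist: origin and directions in world"
    K=c["camera_matrix"];T=np.array(c["tool_from_camera"]);R=np.array(s["orientation"])
    uv=np.atleast_2d(uv).astype(float); a=(uv-[K[0,2],K[1,2]])/K[0,0]; r=np.linalg.norm(a,axis=1)[:,None]+1e-9
    d=np.hstack([a[:,:1]/r*np.sin(r),-a[:,1:]/r*np.sin(r),-np.cos(r)])
    return s["tool_pos"]+R@T[:3,3], d@T[:3,:3].T@R.T
def wplane(c,s,uv,z):
    o,d=wrays(c,s,uv); return o+d*((z-o[2])/d[:,2])[:,None]
def wproj(c,s,p):
    K=c["camera_matrix"];T=np.array(c["tool_from_camera"]);R=np.array(s["orientation"])
    q=T[:3,:3].T@(R.T@(np.array(p)-s["tool_pos"])-T[:3,3]); th=np.arctan2(np.hypot(q[0],q[1]),-q[2]);ph=np.hypot(q[0],q[1])+1e-9
    return K[0,0]*th*q[0]/ph+K[0,2],K[0,0]*-th*q[1]/ph+K[1,2]
E
python3 - <<'E'
import pickle,cv2,numpy as np
s,d=pickle.load(open("c0.pkl","rb"))
def crop(n,u,v,w,h,W,H):
    return cv2.resize(np.ascontiguousarray(d[n]["img"][v:v+h,u:u+w,::-1]),(W,H),interpolation=cv2.INTER_CUBIC)
a=np.hstack([crop("top",255,180,133,100,400,300),crop("top",445,220,67,50,400,300)])
b=np.hstack([crop("top",150,200,100,75,400,300)  ,crop("scene",345,100,133,100,400,300)])
b=np.hstack([crop("top",155,200,100,133,225,300)[:, :],crop("scene",345,95,133,133,300,300),crop("scene",175,290,60,66,275,300)])
cv2.imwrite("pics/crop.png",np.vstack([a,b]))
E
```

```text
(no output)
```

View pics/crop.png

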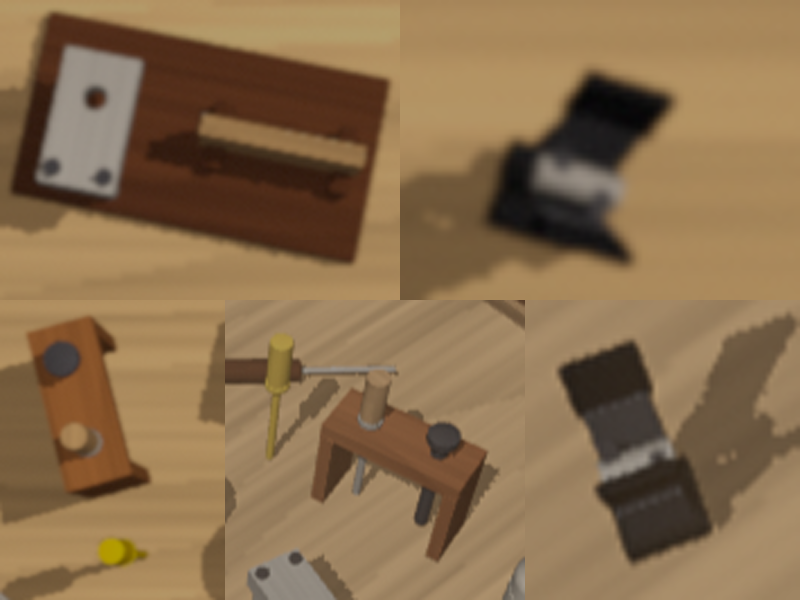

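The crop confirms it. The probe is the wooden-handled rod with the collar in the stand (scene ≈ (411,138)), next to the mushroom-head drift. The yellow one stands outside the stand. The guide hole is at top ≈ (286.6,212.3) and the board's top edge is centred near (348.8,226.6).

```bash
python3 - <<'E'
import pickle,cv2,numpy as np
from h import *
np.set_printoptions(precision=1,suppress=True)
s,d=pickle.load(open("c0.pkl","rb"))
t=d["top"]
f=400/133
C=lambda x,y:(255+(x+.5)/f-.5,180+(y+.5)/3-.5)
print("bore",plane(t,*C(95,97),77))
print("board ends",plane(t,*C(199,124),60),plane(t,*C(364,156.5),60))
print("clamp",plane(t,475,250.8,60))
print("upper handle edge",plane(t,483.7,234,100), plane(t,445+190/5.97,220+70/6,100),plane(t,445+272/5.97,220+98/6,100))
print("probe top",plane(t,155+74/2.25,200+437/2.256,161),"drift",plane(t,155+61/2.25,200+359/2.256,135))
for n in ["glue","x"]:pass
im=t["img"]
# offcut/hoop rough centres
for nm,u,v,z in [("hoop",488,339,11),("offcut",398,313,22),("mallethead",407,137,40),("jar",319,140,70),("glue",200,160,80),("yellow",207,312,150)]:print(nm,plane(t,u,v,z))
E
```

```text
bore [613.3  92.6  77. ]
board ends [598.6  25.3  60. ] [577.3 -82.8  60. ]
clamp [ 540.3 -277.2   60. ]
upper handle edge [ 567.8 -285.   100. ] [ 572.2 -272.   100. ] [ 563.3 -297.9  100. ]
probe top [276.6 254.4 161. ] drift [334.2 272.4 135. ]
hoop [ 368.5 -309.8   11. ]
offcut [ 419.5 -129.1   22. ]
mallethead [ 776.6 -150.1   40. ]
jar [760.5  29.5  70. ]
glue [716.1 263.3  80. ]
yellow [418.  227.4 150. ]
```

Emit:
send_rows([
  [0.28,0.155,0,0,0,0.9,0],
  [0.28,0.155,0,0,0,0.9,0],
  [0.28,0.155,0,0,0,0.9,0],
  [0.28,0.155,0,0,0,0.9,0],
  [0.28,0.155,0,0,0,0.9,0],
  [0.28,0.155,0,0,0,0.9,0],
  [0.28,0.155,0,0,0,0.9,0],
  [0.28,0.155,0,0,0,0.9,0],
])

```text
t: 0.95
tool_pos: [455.0, -324.3, 250.1]
orientation: [[0.328, 0.945, -0.0], [0.945, -0.328, 0.0], [-0.0, -0.0, -1.0]]
wrist_force: [-0.1, -1.5, 0.5]
width: 1.001
gripper_force: 0.0
```

Emit:
send_rows([
  [0.29,0.16,0,0,0,0,0],
  [0.28,0.155,0,0,0,0,0],
  [0,0,0,0,0,0,0],
  [0,0,0,0,0,0,0],
  [0,0,0,0,0,0,0],
  [0,0,0,0,0,0,0],
  [0,0,0,0,0,0,0],
  [0,0,0,0,0,0,0],
])

```text
t: 1.75
tool_pos: [538.3, -279.1, 250.7]
orientation: [[0.335, 0.942, 0.0], [0.942, -0.335, -0.0], [-0.0, 0.001, -1.0]]
wrist_force: [0.4, -0.1, 0.4]
width: 1.002
gripper_force: 0.0
```

```bash
cat > look.py <<'E'
from workcell import monitor, imaging
import cv2,pickle,sys
s=monitor.read_state();c=imaging.capture("wrist")
pickle.dump((s,c),open(sys.argv[1]+".pkl","wb"));cv2.imwrite(f"pics/{sys.argv[1]}.png",c["img"][:,:,::-1])
print(s["t"],s["tool_pos"].round(1),s["orientation"].round(3).tolist(),s["wrist_force"].round(1),s["width"])
E
python3 look.py w1
```

```text
1.75 [ 538.3 -279.1  250.7] [[0.335, 0.942, 0.0], [0.942, -0.335, -0.0], [-0.0, 0.001, -1.0]] [ 0.4 -0.1  0.4] 1.0022322479185537
```

View pics/w1.png

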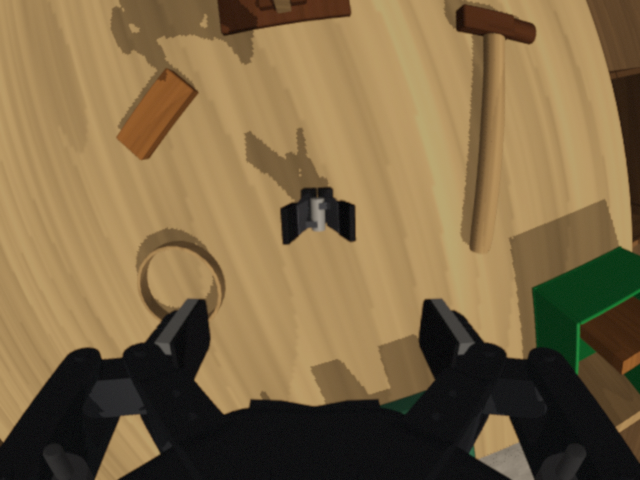

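The wrist view shows the clamp at (318,215). The handles' outer top edges run from about (282,206) to (285,243) and from (355,204) to (354,241). The open fingers are at the bottom.

```bash
python3 - <<'E'
import pickle,cv2,numpy as np
from h import *
np.set_printoptions(precision=1,suppress=True)
s,c=pickle.load(open("w1.pkl","rb"))
g=c["img"].max(2)[180:255,270:370]
m=(g<48).astype(np.uint8)
for r in range(15,70,4):
    x=np.flatnonzero(m[r]); print(r+180,(x.min()+270,x.max()+270) if len(x) else None)
P=wplane(c,s,[(282,206),(285,243),(355.5,204),(354.5,241.5)],100);print(P)
print("mid",P.mean(0)); 
a=(P[2]+P[3]-P[0]-P[1])/2;print("xdir",a,np.degrees(np.arctan2(a[1],a[0])),np.linalg.norm(a[:2]))
a=P[0]+P[2]-P[1]-P[3];print("ydir",np.degrees(np.arctan2(a[1],a[0]))-90)
print("bench tip",wplane(c,s,[(318.5,190)],60))
E
python3 - <<'E'
import cv2
i=cv2.imread("pics/w1.png")[180:260,265:372]
cv2.imwrite("pics/w1c.png",cv2.resize(i,(642,480),interpolation=cv2.INTER_CUBIC))
E
```

```text
195 (np.int64(302), np.int64(331))
199 (np.int64(301), np.int64(333))
203 (np.int64(292), np.int64(348))
207 (np.int64(284), np.int64(353))
211 (np.int64(281), np.int64(353))
215 (np.int64(282), np.int64(353))
219 (np.int64(282), np.int64(354))
223 (np.int64(282), np.int64(354))
227 (np.int64(282), np.int64(354))
231 (np.int64(283), np.int64(354))
235 (np.int64(283), np.int64(354))
239 (np.int64(283), np.int64(354))
243 (np.int64(284), np.int64(287))
247 None
[[ 521.6 -252.9  100. ]
 [ 513.5 -280.7  100. ]
 [ 574.  -269.8  100. ]
 [ 564.3 -297.3  100. ]]
mid [ 543.4 -275.2  100. ]
xdir [ 51.6 -16.8   0. ] -18.022299046217146 54.276850692347224
ydir -17.79026355024716
bench tip [[ 549.9 -256.1   60. ]]
```

View pics/w1c.png

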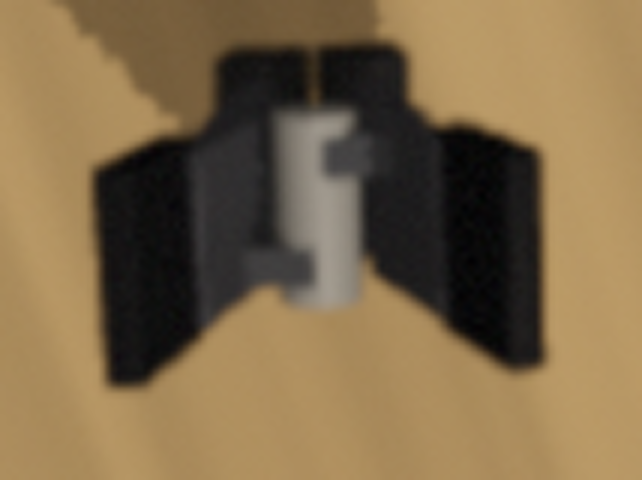

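Emit:
send_rows([
  [0.017,0.012,-0.25,0,0,0.1,0],
  [0.017,0.012,-0.25,0,0,0.1,0],
  [0,0,-0.25,0,0,0,0],
  [0,0,-0.2,0,0,0,0],
  [0,0,-0.15,0,0,0,0],
  [0,0,0,0,0,0,0.2],
  [0,0,0,0,0,0,0.35],
  [0,0,0,0,0,0,0.41],
])

```text
t: 2.6
tool_pos: [545.2, -275.5, 88.0]
orientation: [[0.307, 0.952, 0.003], [0.952, -0.307, -0.002], [-0.001, 0.004, -1.0]]
wrist_force: [-0.2, -0.7, -0.3]
width: 0.592
gripper_force: 6.2
```

Emit:
send_rows([
  [0,0,0,0,0,0,0.41],
  [0,0,0,0,0,0,0.41],
  [0,0,0,0,0,0,0.41],
  [0,0,0,0,0,0,0.41],
  [0,0,0,0,0,0,0.41],
  [0,0,0,0,0,0,0.41],
  [0,0,0,0,0,0,0.41],
  [0,0,0,0,0,0,0.41],
])

```text
t: 3.4
tool_pos: [545.3, -275.5, 87.8]
orientation: [[0.307, 0.952, 0.004], [0.952, -0.307, -0.002], [-0.001, 0.004, -1.0]]
wrist_force: [-0.7, 0.3, 6.7]
width: 0.593
gripper_force: 7.6
```

```bash
python3 look.py w2
```

```text
3.4 [ 545.3 -275.5   87.8] [[0.307, 0.952, 0.004], [0.952, -0.307, -0.002], [-0.001, 0.004, -1.0]] [-0.7  0.3  6.7] 0.5930789933381138
```

View pics/w2.png

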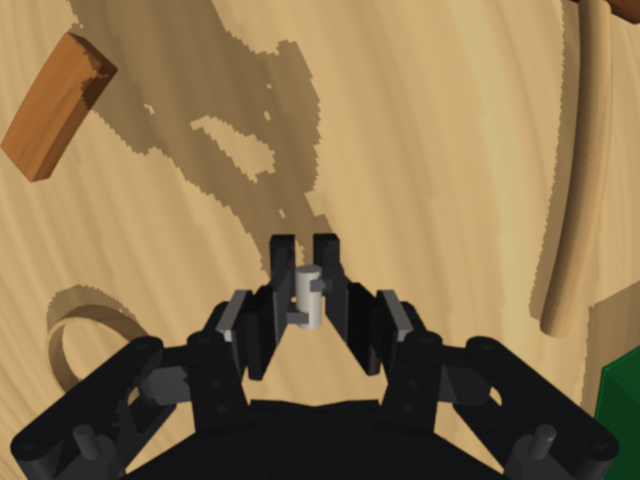

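The fingers hold the handles symmetrically, with the hinge at (309,297) and the jaws slightly open at (305,240). I'll lift a little, then squeeze.

Emit:
send_rows([
  [0,0,0.07,0,0,0,0.41],
  [0,0,0.07,0,0,0,0.41],
  [0,0,0.06,0,0,0,0.41],
  [0,0,0,0,0,0,0.47],
  [0,0,0,0,0,0,0.53],
  [0,0,0,0,0,0,0.59],
  [0,0,0,0,0,0,0.65],
  [0,0,0,0,0,0,0.68],
])

```text
t: 4.25
tool_pos: [543.9, -274.7, 114.8]
orientation: [[0.307, 0.952, -0.001], [0.952, -0.307, 0.0], [0.0, -0.001, -1.0]]
wrist_force: [0.2, -0.7, -1.7]
width: 0.365
gripper_force: 59.2
```

Emit:
send_rows([
  [0,0,0.2,0,0,0,0.68],
  [0,0,0.2,0,0,0,0.68],
  [0,0,0.2,0,0,0,0.68],
  [0,0,0.1,0,0,0,0.68],
  [0,0,0,0,0,0,0.68],
  [0,0,0,0,0,0,0.68],
  [0,0,0,0,0,0,0.68],
  [0,0,0,0,0,0,0.68],
])

```text
t: 5.05
tool_pos: [543.6, -274.5, 218.7]
orientation: [[0.307, 0.952, -0.002], [0.952, -0.307, 0.001], [0.0, -0.002, -1.0]]
wrist_force: [1.1, -0.2, -1.3]
width: 0.362
gripper_force: 59.8
```

```bash
python3 look.py w3; python3 - <<'E'
from workcell import imaging
import cv2,numpy as np,pickle
c=imaging.capture("scene");t=imaging.capture("top");pickle.dump((c,t),open("s3.pkl","wb"))
w=cv2.imread("pics/w3.png")[150:390,140:500]
s=cv2.resize(c["img"][220:370,130:300,::-1],(440,388),interpolation=cv2.INTER_CUBIC)
o=np.zeros((400,800,3),np.uint8);o[:240,:360]=w;o[:388,360:]=s
cv2.imwrite("pics/c3.png",o)
E
```

```text
5.05 [ 543.6 -274.5  218.7] [[0.307, 0.952, -0.002], [0.952, -0.307, 0.001], [0.0, -0.002, -1.0]] [ 1.1 -0.2 -1.3] 0.3620702951930034
```

View pics/c3.png

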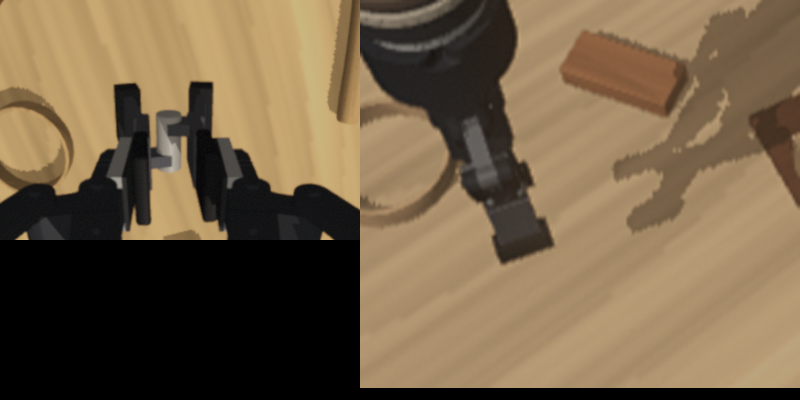

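The jaws are open: the pads show at about full-image (268,250) and (340,245) and the hinge at about (309,290), slightly left of centre. I'll measure the jaw gap numerically.

```bash
python3 - <<'E'
import pickle,cv2,numpy as np
s,c=pickle.load(open("w3.pkl","rb"))
im=c["img"].astype(int);sat=im.max(2)-im.min(2);v=im.max(2)
for r in range(230,392,6):
    row="".join("#" if v[r,x]<60 else("h" if sat[r,x]<25 and v[r,x]>70 else ("." if v[r,x]>90 else "+")) for x in range(236,396,2))
    print(r,row)
E
```

```text
230 ................................................................................
236 .........+###########..........................###########+.....................
242 ..........############.........................###########......................
248 ..........############.........................###########......................
254 ..........############+........................###########......................
260 ..........############+........................###########......................
266 ..........################+....hhhhhhhhhhhh..+############......................
272 ..........+###############+....hhhhhhhhhhh################......................
278 ...........################....hhhhh######################......................
284 ...........################....hhhhh######################......................
290 ............hhhhh+########+....hhhhhhhhhhh....###############hhhhhh.............
296 ...........hhhhhh##########....hhhhhhhhhhh....################+hhhhh............
302 ....+#####hhhhhh###############hhhhhhhhhhh....#################hhhhhh######.
[... 494 characters left out ...]
######++############
344 ###########################........................#############################
350 ###########################.........................############################
356 ###########################.........................+###########################
362 ##################+.#######..........................###########################
368 ##################..+######+..........................##########################
374 ##############h##.....++++....................................##################
380 #############hhh+.............................................+hhh##############
386 #############.....................................................##############
```

Emit:
send_rows([
  [0.05,0.27,0,0,0,0.42,0.68],
  [0.05,0.27,0,0,0,0.42,0.68],
  [0.05,0.27,0,-0.05,-0.22,0,0.68],
  [0.05,0.27,0,-0.05,-0.22,0,0.68],
  [0.05,0.27,0,0,0,0,0.68],
  [0.04,0.27,0,0,0,0,0.68],
  [0,0,0,0,0,0,0.68],
  [0,0,0,0,0,0,0.68],
])

```text
t: 6.0
tool_pos: [587.6, -30.9, 220.1]
orientation: [[0.191, 0.98, 0.061], [0.982, -0.191, -0.014], [-0.002, 0.063, -0.998]]
wrist_force: [-0.8, -0.7, -0.5]
width: 0.365
gripper_force: 59.8
```

```bash
python3 look.py w4; python3 - <<'E'
from workcell import imaging
import cv2,numpy as np,pickle
c=imaging.capture("scene");t=imaging.capture("top");pickle.dump((c,t),open("s4.pkl","wb"))
w=cv2.imread("pics/w4.png")[0:360,100:540]
s=cv2.resize(c["img"][190:340,265:425,::-1],(360,338),interpolation=cv2.INTER_CUBIC)
o=np.zeros((360,800,3),np.uint8);o[:360,:440]=w;o[:338,440:]=s
cv2.imwrite("pics/c4.png",o)
E
```

```text
6.0 [587.6 -30.9 220.1] [[0.191, 0.98, 0.061], [0.982, -0.191, -0.014], [-0.002, 0.063, -0.998]] [-0.8 -0.7 -0.5] 0.3647978892545278
```

View pics/c4.png

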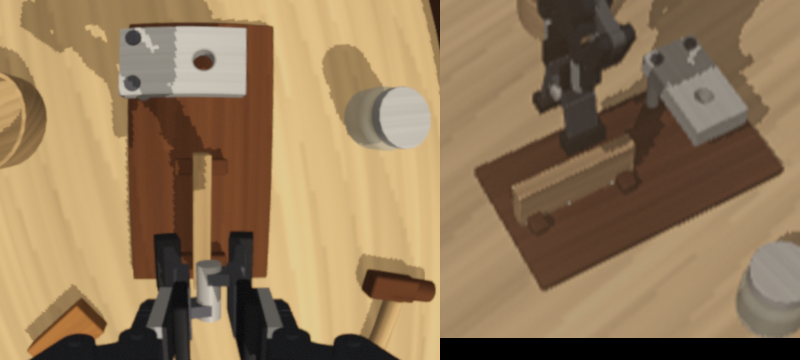

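The jaws straddle the board line. The board's top edge runs from about full-image (302.5,155) to (302.5,255), the jaws' inner edges are at u ≈ 280 and 329, and the guide hole is at about (304,60). I'll work these out precisely.

```bash
python3 - <<'E'
import pickle,cv2,numpy as np
from h import *
np.set_printoptions(precision=2,suppress=True)
s,c=pickle.load(open("w4.pkl","rb"))
im=c["img"].astype(int);v=im.max(2)
B=[]
for r in range(165,235,10):
    x=np.arange(285,325);seg=np.flatnonzero(v[r,285:325]>135)
    seg=seg+285; print(r,seg.min(),seg.max(),end="; "); B.append(((seg.min()+seg.max())/2,r))
P=wplane(c,s,B,60);print();print(P[:,:2])
f=np.polyfit(P[:,1],P[:,0],1);print("dx/dy",f[0],"yaw deg",-np.degrees(np.arctan(f[0])),"x at y=-30",np.polyval(f,-30))
for r in range(236,262,6):
    row=np.flatnonzero(v[r,245:365]<60)+245; l=row[row<305].max();rr=row[row>305].min();print(r,l,rr,(l+rr)/2)
J=wplane(c,s,[(280,242),(329,242)],s["tool_pos"][2]-75);print("jaw",J,J.mean(0),np.linalg.norm(J[0]-J[1]))
# bore: dark hole in plate
m=((v<120)).astype(np.uint8)[40:80,285:325];n,l,st,ce=cv2.connectedComponentsWithStats(m);print(st,ce+[285,40])
print("top view board line for compare, handles mid")
for row in (296,308): 
    pass
E
```

```text
165 302 311; 175 298 311; 185 298 311; 195 293 311; 205 293 311; 215 293 311; 225 293 310; 
[[600.5   16.38]
 [597.53   9.16]
 [596.03   1.59]
 [592.64  -5.64]
 [591.1  -13.31]
 [589.54 -21.06]
 [587.58 -28.82]]
dx/dy 0.28248584554117995 yaw deg -15.774234900532855 x at y=-30 586.7670316229785
236 278 330 304.0
242 280 329 304.5
248 280 329 304.5
254 291 312 301.5
260 280 329 304.5
jaw [[575.59 -15.41 145.08]
 [602.19 -21.05 145.08]] [588.89 -18.23 145.08] 27.1950766971128
[[   0    0   40   40 1329]
 [   8   12   22   18  271]] [[304.61  59.19]
 [303.98  61.04]]
top view board line for compare, handles mid
```

Emit:
send_rows([
  [0.01,0.013,-0.15,0,0,0,0.68],
  [0,0,-0.15,0,0,0,0.68],
  [0,0,-0.1,0,0,0,0.68],
  [0,0,-0.08,0,0,0,0.68],
  [0,0,-0.07,0,0,0,0.68],
  [0,0,-0.06,0,0,0,0.68],
  [0,0,-0.06,0,0,0,0.68],
  [0,0,0,0,0,0,0.68],
])

```text
t: 6.95
tool_pos: [588.6, -29.9, 118.6]
orientation: [[0.193, 0.979, 0.06], [0.981, -0.193, -0.014], [-0.002, 0.061, -0.998]]
wrist_force: [0.8, 0.1, -0.6]
width: 0.366
gripper_force: 59.8
```

```bash
python3 look.py w5; python3 - <<'E'
import pickle
s,c=pickle.load(open("w5.pkl","rb"))
im=c["img"].astype(int);sat=im.max(2)-im.min(2);v=im.max(2)
for r in range(200,340,6):
    print(r,"".join("#" if v[r,x]<60 else("h" if sat[r,x]<25 and v[r,x]>70 else ("." if v[r,x]>125 else "+")) for x in range(236,396,2)))
E
```

```text
6.95 [588.6 -29.9 118.6] [[0.193, 0.979, 0.06], [0.981, -0.193, -0.014], [-0.002, 0.061, -0.998]] [ 0.8  0.1 -0.6] 0.36592469946506556
200 +++++++++++++++++++++++++++++.............++++++++..............+++......+......
206 +++++++++++++++++++++++++++++.............++++++++++............++++.....+......
212 +++++++++++++++++++++++++++++.............++++++++++.............++......+......
218 +++++++++++++++++++++++++++++.............++++++++++............+++.............
224 +++++++++++++++++++++++++++++.............+++++++++.............+++......+......
230 +++++++++++++++++++++++++++++.............++++++++++++++++......+++.............
236 +++++++++#############+++++++.............+++++############.....++..............
242 +++++++++##############++++++.............++++############+.....+++.....+.......
248 +++++++++##############++++++.............++++############+.....++......+.......
254 +++++++++##############++++++.............++++############+.....++..............
260 ++++++++++#############++++++.....++hh++..+++++###########+.....+...............
266 ++++++++++################
[... 374 characters left out ...]
#hhhhhh+............
296 +++++++++++hhhhhh#########hh+..hhhhhhhhhhhh+++################hhhhhh+...........
302 ++++#####hhhhhhh+#########hh##+hhhhhhhhhhhh+###################hhhhhhh#####++...
308 ++######hhhhhhhh##########+hhhhhhhhhhhhhhhh+++#################+hhhhhhh######+..
314 +######hhhhhhhh############hhhhhhhhhhhhhhhh++++#################hhhhhhhh######+.
320 ######hhhhhhhh##########+##h+.....hhhhhh...++++##################hhhhhhhh######+
326 #####hhhhhhhh+#############h+..................+##################hhhhhhhh######
332 ##########hhhh+############h.....................#################hhh###########
338 ###########hhh+############h......................################hh############
```

The board sits between the jaws with no contact force, so I'll release.

Emit:
send_rows([
  [0,0,0,0,0,0,0.6],
  [0,0,0,0,0,0,0.52],
  [0,0,0,0,0,0,0.46],
  [0,0,0,0,0,0,0.4],
  [0,0,0,0,0,0,0.3],
  [0,0,0,0,0,0,0],
  [0,0,0,0,0,0,0],
  [0,0,0,0,0,0,0],
])

```text
t: 7.8
tool_pos: [589.2, -29.9, 119.9]
orientation: [[0.193, 0.979, 0.062], [0.981, -0.193, -0.014], [-0.002, 0.063, -0.998]]
wrist_force: [-1.0, 0.7, -0.6]
width: 0.995
gripper_force: 0.0
```

Emit:
send_rows([
  [0,0,0.1,0,0,0,0],
  [0,0,0.2,0,0,0,0],
  [0,0,0.25,0.06,0.22,0,0],
  [0,0,0.25,0.06,0.22,0,0],
  [0,0,0.1,0,0,0,0],
  [0,0,0,0,0,0,0],
  [0,0,0,0,0,0,0],
  [0,0,0,0,0,0,0],
])

```text
t: 8.6
tool_pos: [588.5, -29.8, 253.1]
orientation: [[0.193, 0.981, -0.002], [0.981, -0.193, 0.003], [0.002, -0.003, -1.0]]
wrist_force: [-0.4, 0.6, -0.3]
width: 1.002
gripper_force: 0.0
```

```bash
python3 look.py w6; python3 - <<'E'
from workcell import imaging
import cv2,numpy as np,pickle
from h import *
np.set_printoptions(precision=2,suppress=True)
c=imaging.capture("scene");t=imaging.capture("top");pickle.dump((c,t),open("s6.pkl","wb"))
w=cv2.imread("pics/w6.png")[0:360,100:540]
s=cv2.resize(c["img"][190:340,265:425,::-1],(360,338),interpolation=cv2.INTER_CUBIC)
o=np.zeros((360,800,3),np.uint8);o[:360,:440]=w;o[:338,440:]=s
cv2.imwrite("pics/c6.png",o)
d=pickle.load(open("c0.pkl","rb"))[1]["top"]
hsv=cv2.cvtColor(d["img"],cv2.COLOR_RGB2HSV)
# hole centroid in top view inside plate
v=d["img"].max(2)[203:222,278:296];m=(v<110).astype(np.uint8);n,l,st,ce=cv2.connectedComponentsWithStats(m);print(st,ce+[278,203])
v=d["img"][250:276,178:202]
h=cv2.cvtColor(v,cv2.COLOR_RGB2HSV)
for r in range(0,26,2): print(250+r," ".join("%d/%d/%d"%tuple(h[r,x]) for x in range(0,24,2)))
E
```

```text
8.6 [588.5 -29.8 253.1] [[0.193, 0.981, -0.002], [0.981, -0.193, 0.003], [0.002, -0.003, -1.0]] [-0.4  0.6 -0.3] 1.0017458476596215
[[  0   0  18  19 300]
 [  5   6   7   7  42]] [[286.56 211.99]
 [286.07 212.05]]
250 13/178/132 13/176/138 13/176/139 13/179/140 13/175/140 13/175/141 13/174/142 13/176/139 13/176/136 13/176/136 13/176/136 13/177/134
252 13/178/129 14/177/137 13/176/139 13/177/140 13/176/139 14/177/140 13/175/141 13/177/140 13/178/136 13/176/136 13/176/136 13/176/133
254 13/177/127 13/177/137 13/174/139 14/166/140 15/152/148 15/146/152 14/157/148 13/173/140 13/175/137 13/176/136 13/177/137 13/176/133
256 13/175/125 14/179/135 14/162/143 16/137/155 16/127/165 17/126/172 16/128/165 15/140/142 13/154/129 13/158/132 13/176/135 13/177/134
258 13/171/124 13/174/133 15/142/154 17/125/163 17/126/166 17/125/172 17/124/168 16/128/158 16/132/118 14/107/117 13/119/131 13/169/134
260 14/157/122 14/174/123 16/134/154 16/126/164 17/127/167 17/125/172 17/125/169 17/127/161 16/132/118 15/130/112 14/84/125 12/138/129
262 15/140/109 13/178/90 16/138/139 16/128/163 16/126/168 17/126/172 16
[... 157 characters left out ...]
134/99 16/132/104 15/77/122 12/116/130
266 17/131/117 14/169/89 13/183/88 14/163/100 15/144/113 15/136/116 16/137/95 15/134/84 16/129/91 15/95/107 14/73/125 12/150/133
268 17/126/117 14/152/97 12/181/86 13/181/93 13/180/92 13/172/92 13/141/87 13/111/87 14/85/105 13/91/121 13/141/130 13/178/136
270 17/126/117 15/142/104 13/181/86 13/183/96 13/177/101 13/180/115 13/172/117 13/166/126 13/159/138 13/170/138 13/177/137 13/177/137
272 17/126/117 16/137/110 13/175/102 13/177/130 13/176/135 13/175/140 14/177/140 13/178/139 13/178/142 13/176/142 13/177/138 13/177/137
274 17/126/117 16/130/118 14/170/123 13/175/134 13/174/141 13/177/140 13/177/140 13/176/139 13/175/141 13/173/143 13/178/139 14/177/137
```

View pics/c6.png

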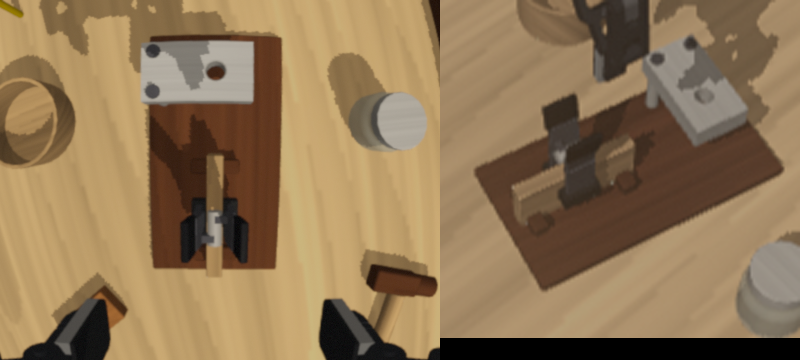

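The picture shows the clamp clipped over the board near its middle, at crop (213,225), with its handles free. The guide hole is at crop (216,71), which is full (316,71). Next is the probe geometry.

```bash
python3 - <<'E'
import pickle,cv2,numpy as np
from h import *
np.set_printoptions(precision=2,suppress=True)
s0,d=pickle.load(open("c0.pkl","rb"));t=d["top"];sc=d["scene"]
print("bore top",plane(t,286.1,212.05,77))
for n in("w4","w6"):
    s,c=pickle.load(open(n+".pkl","rb"));v=c["img"].max(2).astype(int)
    u0,v0=(304,61) if n=="w4" else (316,71)
    m=((v<100)).astype(np.uint8)[v0-16:v0+16,u0-16:u0+16];k,l,st,ce=cv2.connectedComponentsWithStats(m)
    i=1+np.argmin(np.hypot(*(ce[1:]-16).T));p=ce[i]+[u0-16,v0-16];print(n,st[i],p,wplane(c,s,[p],77))
p=plane(t,187.7,260,161);print("probe top",p,proj(sc,p))
q=plane(t,182,226.5,135);print("drift",q)
print("collar",plane(t,190,261.5,111))
print("q",s["q"])
# stand top board edges via hue/sat mask
h=cv2.cvtColor(t["img"],cv2.COLOR_RGB2HSV);m=((h[...,1]>165)&(h[...,0]<16)&(h[...,2]>85)).astype(np.uint8)[200:295,160:225]
k,l,st,ce=cv2.connectedComponentsWithStats(m);i=1+st[1:,4].argmax();pts=np.argwhere(l==i)[:,::-1].astype(np.float32);r=cv2.minAreaRect(pts);print("stand",st[i],np.array(r[0])+[160,200],r[1:],plane(t,r[0][0]+160,r[0][1]+200,105))
# scene: probe handle
hs=cv2.cvtColor(sc["img"],cv2.COLOR_RGB2HSV)[120:160,395:430]
for r in range(4,34,3): print(120+r," ".join("%d/%d/%d"%tuple(hs[r,x]) for x in range(4,30,2)))
E
```

```text
bore top [613.19  92.92  77.  ]
w4 [  6   9  20  15 233] [303.97  61.14] [[612.64  91.83  77.  ]]
w6 [  7   9  18  15 211] [315.94  71.51] [[612.75  92.25  77.  ]]
probe top [510.11 262.63 161.  ] (np.float64(412.43866392177006), np.float64(129.59629452086602))
drift [574.9  281.08 135.  ]
collar [512.43 269.44 111.  ]
q [-0.05  0.25  0.12  1.44  0.    1.71]
stand [   8    8   53   77 1664] [193.53 246.62] ((75.6711196899414, 36.1378059387207), 75.96376037597656) [541.26 265.04 105.  ]
124 16/69/152 16/68/154 16/67/155 16/66/154 15/66/151 15/59/135 16/58/140 16/60/144 15/60/149 16/61/146 16/63/149 17/95/163 16/96/164
127 16/85/108 17/88/104 16/92/125 16/87/100 15/89/100 16/104/154 16/104/157 16/107/150 16/106/151 16/101/137 17/98/128 16/107/119 17/96/159
130 17/99/154 17/97/152 17/97/152 17/98/156 16/107/124 16/105/153 16/104/155 16/104/160 16/104/160 16/106/152 17/98/158 17/97/157 17/97/157
133 17/99/154 16/107/148 17/95/163 17/96/164 15/112/112 16/110/121 16/110/132 16/107/141 16/108/135 16/110/107 17/97/158 16/99/159 16/98/161
136 14/127/137 13/142/126 13/143/123 13/137/121 16/112/114 16/110/128 16/108/130 15/109/126 15/110/116 16/105/126 17/98/162 17/98/161 17/99/157
139 13/139/130 13/140/129 13/140/129 13/134/118 16/110/123 16/109/129 16/108/127 16/112/121 15/113/106 17/98/158 17/98/156 17/98/153 17/99/155
142 13/140/131 13/141/130 13/139/128 15/117/109 16/111/129 16/108/134 16/109/124 16/111/117 15/113/95 13/135/87 16/114/121 16/104/149 17/97/157
145 13/142/126 13/141/130 12/136/131 15/107/119 16/107/133 16/109/131 16/111/119 16/110/111 15/124/84 13/140/91 13/144/126 12/142/124 12/143/118
148 12/142/126 13/143/127 13/123/118 16/53/126 16/103/134 16/108/130 16/111/115 15/80/111 13/102/108 13/142/129 13/140/129 13/141/128 13/143/128
151 13/138/122 13/141/121 13/142/122 13/93/121 14/49/120 16/35/125 18/36/120 13/71/100 13/141/130 13/141/130 13/141/128 13/141/128 13/141/128
```

Emit:
send_rows([
  [-0.065,0.243,0,0,0,1,0],
  [-0.065,0.243,0,0,0,1,0],
  [-0.065,0.243,0,0,0,1,0],
  [-0.065,0.243,0,0,0,1,0],
  [-0.065,0.243,0,0,0,1,0],
  [-0.065,0.243,0,0,0,1,0],
  [-0.065,0.243,0,0,0,1,0],
  [-0.065,0.243,0,0,0,1,0],
])

```text
t: 9.55
tool_pos: [510.2, 263.0, 254.2]
orientation: [[-0.801, 0.599, -0.003], [0.599, 0.801, 0.001], [0.003, -0.001, -1.0]]
wrist_force: [0.4, -0.6, 0.7]
width: 1.002
gripper_force: 0.0
```

Emit:
send_rows([
  [0,0,0,0,0,1,0],
  [0,0,0,0,0,1,0],
  [0,0,0,0,0,1,0],
  [0,0,0,0,0,1,0],
  [0,0,0,0,0,0,0],
  [0,0,0,0,0,0,0],
  [0,0,0,0,0,0,0],
  [0,0,0,0,0,0,0],
])

```text
t: 10.35
tool_pos: [511.1, 261.7, 254.7]
orientation: [[-0.996, 0.091, -0.003], [0.091, 0.996, -0.0], [0.003, -0.001, -1.0]]
wrist_force: [0.4, 0.3, 0.6]
width: 0.998
gripper_force: 0.0
```

```bash
python3 look.py w7; python3 - <<'E'
import pickle,cv2,numpy as np
from h import *
np.set_printoptions(precision=2,suppress=True)
s,c=pickle.load(open("w7.pkl","rb"))
u,w=map(int,wproj(c,s,[510,262.6,161]));print(u,w,wproj(c,s,[510,262.6,111]))
h=cv2.cvtColor(c["img"],cv2.COLOR_RGB2HSV).astype(int)
for r in range(w-30,w+31,4): print(r,"".join(" %3d/%3d"%(h[r,x,1],h[r,x,2]) for x in range(u-32,u+33,4)))
E
```

```text
10.35 [511.1 261.7 254.7] [[-0.996, 0.091, -0.003], [0.091, 0.996, -0.0], [0.003, -0.001, -1.0]] [0.4 0.3 0.6] 0.9977665031599142
315 252 (np.float64(314.93629402870374), np.float64(232.65713731533816))
222  177/154 174/155 180/152 176/155 175/159 153/153  53/144 124/ 99 135/ 96 129/ 95 127/ 94  50/107 149/108 178/110 173/109 177/111 179/100
226  177/151 178/156 178/153 176/149 173/159  42/163 132/108 137/ 97 133/ 96 137/ 93 129/ 91 130/ 90  57/103 183/110 178/109 178/110 182/105
230  176/152 177/153 174/154 176/149 177/157  71/147 132/106 130/100 134/ 99 129/ 95 132/ 91 136/ 90  97/ 95 176/110 175/109 177/108 178/110
234  176/154 178/152 177/156 174/152 174/151 106/132 134/105 131/103 135/102 131/ 97 133/ 92 130/ 92 135/ 91 180/109 178/113 176/122 177/154
238  178/159 175/149 174/154 177/153 174/148 137/121 131/132 122/180 122/195 121/189 122/177 132/124 130/ 92 179/124 174/163 177/160 174/161
242  148/172 175/153 174/151 174/155 176/152 133/132 120/191 119/193 119/197 120/193 124/183 121/186 128/153 173/156 176/162 176/162 176/159
246  115/193 176/158 179/148 175/153 175/153 123/18
[... 658 characters left out ...]
 112/192 112/192 112/191 172/157 175/147 180/150 174/154 132/180 122/193 122/192 133/177 166/163 174/163 176/162 176/162 176/161 179/161
270  113/188 113/188 113/188 145/169 172/151 175/146 175/153 174/158 179/157 175/156 175/156 178/158 178/162 176/162 173/164 179/160 176/161
274  114/186 114/186 113/187 120/182 177/154 176/145 176/151 177/160 177/156 175/157 174/155 175/156 175/162 175/163 176/162 177/161 176/161
278  111/191 113/192 111/193 111/193 158/163 175/146 178/146 175/160 176/158 178/158 176/155 176/155 174/160 176/162 179/161 178/162 174/161
282  110/201 110/202 110/202 110/202 118/193 176/151 177/144 175/160 173/161 175/157 175/157 176/155 175/156 174/161 174/161 176/162 177/161
```

Emit:
send_rows([
  [-0.007,0.012,-0.2,0,0,0,0],
  [0,0,-0.2,0,0,0,0],
  [0,0,-0.2,0,0,0,0],
  [0,0,-0.12,0,0,0,0],
  [0,0,-0.06,0,0,0,0],
  [0,0,0,0,0,0,0.4],
  [0,0,0,0,0,0,0.6],
  [0,0,0,0,0,0,0.68],
])

```text
t: 11.2
tool_pos: [510.8, 263.9, 139.3]
orientation: [[-0.996, 0.09, -0.001], [0.09, 0.996, 0.001], [0.001, 0.001, -1.0]]
wrist_force: [-0.2, -0.1, -0.5]
width: 0.513
gripper_force: 0.0
```

Emit:
send_rows([
  [0,0,0,0,0,0,0.71],
  [0,0,0,0,0,0,0.74],
  [0,0,0,0,0,0,0.78],
  [0,0,0,0,0,0,0.85],
  [0,0,0,0,0,0,1],
  [0,0,0,0,0,0,1],
  [0,0,0,0,0,0,1],
  [0,0,0,0,0,0,1],
])

```text
t: 12.0
tool_pos: [510.5, 263.8, 138.7]
orientation: [[-0.996, 0.09, -0.001], [0.09, 0.996, 0.001], [0.001, 0.0, -1.0]]
wrist_force: [0.1, 0.3, 6.2]
width: 0.24
gripper_force: 58.4
```

Emit:
send_rows([
  [0,0,0.06,0,0,0,1],
  [0,0,0.12,0,0,0,1],
  [0,0,0.12,0,0,0,1],
  [0,0,0.12,0,0,0,1],
  [0,0,0.12,0,0,0,1],
  [0,0,0.12,0,0,0,1],
  [0,0,0.07,0,0,0,1],
  [0,0,0,0,0,0,1],
])

```text
t: 12.8
tool_pos: [510.6, 263.8, 248.8]
orientation: [[-0.996, 0.09, -0.001], [0.09, 0.996, 0.001], [0.001, 0.001, -1.0]]
wrist_force: [0.2, 0.2, -1.3]
width: 0.241
gripper_force: 58.6
```

Emit:
send_rows([
  [0.05,-0.08,0,0,0,0,1],
  [0.11,-0.18,0,0,0,0,1],
  [0.11,-0.18,0,0,0,0,1],
  [0.11,-0.18,0,0,0,0,1],
  [0.11,-0.18,0,0,0,0,1],
  [0.11,-0.18,0,0,0,0,1],
  [0.08,-0.16,0,0,0,0,1],
  [0,0,0,0,0,0,1],
])

```text
t: 13.6
tool_pos: [613.0, 88.8, 245.3]
orientation: [[-0.996, 0.094, -0.005], [0.094, 0.996, -0.002], [0.005, -0.002, -1.0]]
wrist_force: [0.2, 0.0, -1.1]
width: 0.242
gripper_force: 58.7
```

Emit:
send_rows([
  [0,0,0,0,0,0,1],
  [0,0,0,0,0,0,1],
  [0,0,0,0,0,0,1],
  [0,0,0,0,0,0,1],
  [0,0,0,0,0,0,1],
  [0,0,0,0,0,0,1],
  [0,0,0,0,0,0,1],
  [0,0,0,0,0,0,1],
])

```text
t: 14.4
tool_pos: [612.1, 92.6, 247.4]
orientation: [[-0.996, 0.09, -0.003], [0.09, 0.996, -0.0], [0.003, -0.001, -1.0]]
wrist_force: [-0.0, -0.7, -1.3]
width: 0.244
gripper_force: 58.7
```

```bash
python3 look.py w8; python3 - <<'E'
import pickle,cv2,numpy as np
from workcell import imaging
from h import *
np.set_printoptions(precision=2,suppress=True)
s,c=pickle.load(open("w8.pkl","rb"))
C=imaging.capture("scene");T=imaging.capture("top");pickle.dump((C,T),open("s8.pkl","wb"))
b=np.array([612.9,92.3,77.]);tip=s["tool_pos"]-[0,0,133.7]
print("bore wrist",wproj(c,s,b),"tip",wproj(c,s,tip),"collar",wproj(c,s,tip+[0,0,100]))
print("scene bore",proj(C,b),"tip",proj(C,tip),"collar",proj(C,tip+[0,0,100]))
print("top bore",proj(T,b))
def up(im,u,v,w,h,W,H):
    u=int(u-w/2);v=int(v-h/2);print("crop origin",u,v,"scale",W/w);return cv2.resize(np.ascontiguousarray(im[v:v+h,u:u+w,::-1]),(W,H),interpolation=cv2.INTER_CUBIC)
uw=wproj(c,s,b);us=proj(C,b+[0,0,35])
o=np.hstack([up(c["img"],*uw,100,120,400,480),up(C["img"],*us,80,96,400,480)])
cv2.imwrite("pics/c8.png",o)
E
```

```text
14.4 [612.1  92.6 247.4] [[-0.996, 0.09, -0.003], [0.09, 0.996, -0.0], [0.003, -0.001, -1.0]] [-0.  -0.7 -1.3] 0.2441147534164407
bore wrist (np.float64(313.4585397595892), np.float64(226.89013465967744)) tip (np.float64(313.77056347892125), np.float64(237.6841270667144)) collar (np.float64(313.66976623778737), np.float64(294.5341232515437))
scene bore (np.float64(381.46433957439206), np.float64(232.53966261009344)) tip (np.float64(383.21528634456985), np.float64(220.99455516635834)) collar (np.float64(389.1013778551991), np.float64(186.67891574479995))
top bore (np.float64(286.41871126809485), np.float64(212.1989860306365))
crop origin 263 166 scale 4.0
crop origin 343 173 scale 5.0
```

View pics/c8.png

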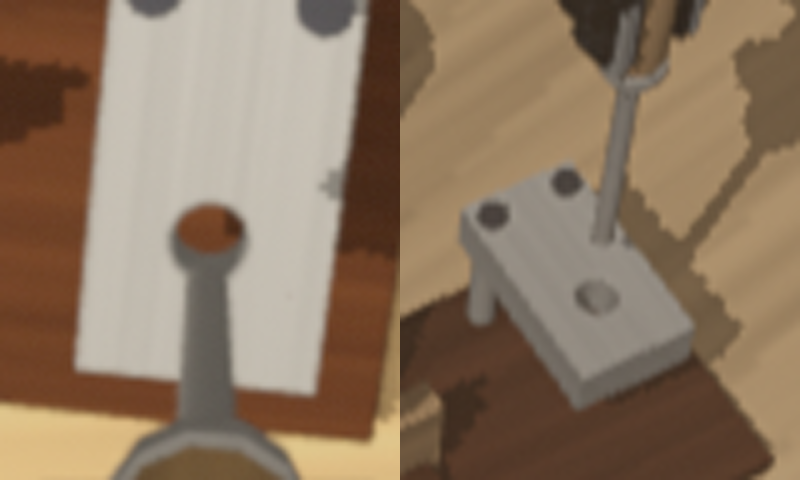

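In the wrist crop the hole rim is centred near (209,242) and the rod tip hangs at about (207,275), just in front of it. In the scene crop the tip is at (602,240) and the hole at (597,298). The rod looks upright within 1°. I'll refine the hole centre numerically.

```bash
python3 - <<'E'
import pickle,cv2,numpy as np
from h import *
from scipy.optimize import least_squares
np.set_printoptions(precision=2,suppress=True)
def circ(P,lab):
    f=least_squares(lambda a:np.hypot(P[:,0]-a[0],P[:,1]-a[1])-a[2],[*P.mean(0)[:2],8],loss="soft_l1",f_scale=.5);print(lab,len(P),f.x,"rms",np.sqrt(np.mean(f.fun**2)))
def edges(img,u0,v0,R,n=72,angs=None):
    "first strong bright->dark step, searched inward from plate, along rays from centre"
    g=cv2.cvtColor(img,cv2.COLOR_RGB2GRAY).astype(np.float32);out=[]
    for a in (np.linspace(0,2*np.pi,n,endpoint=False)):
        r=np.arange(R*.5,R*1.5,.25).astype(np.float32)
        x=(u0+r*np.cos(a)).astype(np.float32)[None];y=(v0+r*np.sin(a)).astype(np.float32)[None]
        p=cv2.remap(g,x,y,cv2.INTER_LINEAR)[0];d=p[6:]-p[:-6];i=d.argmax()
        if d[i]>25: out.append((u0+r[i+3]*np.cos(a),v0+r[i+3]*np.sin(a)))
    return np.array(out)
for n,(u,v),R in [("w4",(304,60.5),9),("w6",(316,71),9),("w8",(314.9,226.1),9.8)]:
    s,c=pickle.load(open(n+".pkl","rb"));E=edges(c["img"],u,v,R)
    if n=="w8":E=E[E[:,1]<230]
    circ(wplane(c,s,E,77),n)
d=pickle.load(open("c0.pkl","rb"))[1]
for n,(u,v),R in [("top",(286.4,212.2),4.2),("scene",(382.2,232.6),4.3)]:
    E=edges(d[n]["img"],u,v,R);circ(np.array([plane(d[n],*e,77) for e in E]),n)
E
```

```text
w4 72 [612.92  92.29   7.14] rms 1.1471508820355933
w6 72 [612.94  92.29   7.1 ] rms 1.094445348645052
w8 46 [612.02  93.45   7.7 ] rms 0.1318874616763373
top 72 [613.08  92.56   6.99] rms 0.30767869040384543
scene 32 [612.56  93.93   8.46] rms 0.3394227573807482
```

Emit:
send_rows([
  [0.002,0.002,-0.03,0,0,0,1],
  [0,0,-0.05,0,0,0,1],
  [0,0,-0.05,0,0,0,1],
  [0,0,-0.05,0,0,0,1],
  [0,0,-0.02,0,0,0,1],
  [0,0,0,0,0,0,1],
  [0,0,0,0,0,0,1],
  [0,0,0,0,0,0,1],
])

```text
t: 15.35
tool_pos: [612.6, 92.9, 217.7]
orientation: [[-0.996, 0.09, -0.002], [0.09, 0.996, -0.0], [0.002, -0.0, -1.0]]
wrist_force: [-0.2, -0.2, -0.7]
width: 0.238
gripper_force: 58.7
```

```bash
python3 look.py w9; python3 - <<'E'
import pickle,cv2,numpy as np
from h import *
s,c=pickle.load(open("w9.pkl","rb"));g=cv2.cvtColor(c["img"],cv2.COLOR_RGB2GRAY)
tip=s["tool_pos"]-[0,0,133.7]
print("tip",tip.round(1),wproj(c,s,tip),"bore",wproj(c,s,[612.4,93,77]))
h=cv2.cvtColor(c["img"],cv2.COLOR_RGB2HSV)
for r in range(212,262,3): print(r,"".join("%4d"%g[r,x] for x in range(294,336,2)),"|", "".join("R" if h[r,x,1]>90 else "." for x in range(294,336,2)))
E
```

```text
15.35 [612.6  92.9 217.7] [[-0.996, 0.09, -0.002], [0.09, 0.996, -0.0], [0.002, -0.0, -1.0]] [-0.2 -0.2 -0.7] 0.23797799794088478
tip [612.6  92.9  84. ] (np.float64(313.74355919422385), np.float64(237.5779938225449)) bore (np.float64(313.906037444153), np.float64(234.82475870738153))
212  194 190 192 193 192 194 196 194 192 194 191 193 193 195 193 190 193 195 195 196 195 | .....................
215  194 191 191 192 192 194 197 194 193 193 192 193 193 195 192 191 194 194 194 195 194 | .....................
218  192 190 191 191 192 195 196 193 193 193 192 193 193 194 191 191 195 194 195 195 194 | .....................
221  191 190 191 191 192 195 195 193 194 192 191 192 192 194 190 191 195 181 177 175 153 | .....................
224  190 190 191 191 192 195 194 185 171 146 136 142 159 180 187 182 184 154 137 137 138 | .....................
227  190 191 192 191 191 192 165 108  85  81  81  83  80  66  88 117 136 136 138 137 137 | .......RRRRRRR.......
230  190 191 191 190 190 166 101  78  78  78  79  80  76  58  54  83 126 136 138 140 145 | ......RRRRRRRRR......
233  189 191 191 191 18
[... 406 characters left out ...]
 .....................
245  190 191 190 191 194 193 191 169 115 100  97  95  94 137 185 192 191 193 193 193 193 | .....................
248  190 191 190 191 194 192 190 164 114 102  95  94  93 139 188 191 191 193 193 193 193 | .....................
251  190 191 190 191 194 192 191 159 111 101  96  95  92 129 188 192 192 192 193 193 193 | .....................
254  190 190 189 192 193 192 191 152 109  99  95  94  93 126 188 191 191 193 193 193 193 | .....................
257  190 190 188 193 193 191 190 145 107  99  96  93  93 116 187 191 192 193 193 193 193 | .....................
260  190 191 190 192 192 192 189 139 106  99  96  93  92 110 181 191 191 193 193 192 192 | .....................
```

The rod at u ≈ 314.3 is centred on the hole at u ≈ 314.1, v ≈ 234.5, matching the prediction. I'll lower it in.

Emit:
send_rows([
  [0,0,-0.04,0,0,0,1],
  [0,0,-0.05,0,0,0,1],
  [0,0,-0.05,0,0,0,1],
  [0,0,-0.05,0,0,0,1],
  [0,0,-0.05,0,0,0,1],
  [0,0,-0.05,0,0,0,1],
  [0,0,-0.03,0,0,0,1],
  [0,0,-0.017,0,0,0,1],
])

```text
t: 16.2
tool_pos: [612.2, 92.8, 166.1]
orientation: [[-0.996, 0.09, -0.003], [0.09, 0.996, -0.0], [0.003, -0.001, -1.0]]
wrist_force: [-1.0, 0.0, -0.3]
width: 0.241
gripper_force: 58.7
```

Emit:
send_rows([
  [0,0,0,0,0,0,1],
  [0,0,0,0,0,0,1],
  [0,0,0,0,0,0,1],
  [0,0,0,0,0,0,1],
  [0,0,0,0,0,0,1],
  [0,0,0,0,0,0,1],
  [0,0,0,0,0,0,1],
  [0,0,0,0,0,0,1],
])

```text
t: 17.0
tool_pos: [612.4, 92.8, 166.7]
orientation: [[-0.996, 0.09, -0.003], [0.09, 0.996, -0.0], [0.003, -0.001, -1.0]]
wrist_force: [-0.3, 1.2, -0.9]
width: 0.24
gripper_force: 58.7
```

```bash
python3 look.py w10; python3 - <<'E'
import pickle,cv2,numpy as np
from h import *
s,c=pickle.load(open("w10.pkl","rb"));g=cv2.cvtColor(c["img"],cv2.COLOR_RGB2GRAY)
b=s["tool_pos"].copy();b[2]=77
print("rod@77",wproj(c,s,b),"bore",wproj(c,s,[612.4,93,77]),"tip z",s["tool_pos"][2]-133.7)
for r in range(236,290,3): print(r,"".join("%4d"%g[r,x] for x in range(292,340,2)))
E
```

```text
17.0 [612.4  92.8 166.7] [[-0.996, 0.09, -0.003], [0.09, 0.996, -0.0], [0.003, -0.001, -1.0]] [-0.3  1.2 -0.9] 0.24004164593839983
rod@77 (np.float64(313.74093968445123), np.float64(256.78686198172386)) bore (np.float64(314.0416192022575), np.float64(256.786349806039)) tip z 33.03637599514025
236  194 194 195 195 196 198 200 197 195 196 196 195 196 196 197 197 194 194 196 198 196 198 198 197
239  194 195 195 195 195 198 199 196 196 197 195 194 196 195 197 197 194 194 197 197 194 195 192 177
242  194 195 195 194 195 198 198 195 196 194 189 188 187 189 196 196 193 194 197 192 148 141 141 140
245  193 195 195 194 195 198 195 177 147 119 111 103 101 106 118 139 152 162 167 153 140 141 141 140
248  193 195 194 193 195 192 156 106  90 109 103  98  97  96  83  71  72 108 135 140 139 142 139 140
251  194 195 195 193 192 159 102  80 106 112 103  97  96  95  88  79  78  99 126 136 140 141 141 146
254  194 194 194 194 188 130  94  92 112 110 102  98  96  96  89  82  87 108 124 132 166 194 195 196
257  193 194 193 194 182 124  93  95 115 110 101  98  96  95  93  96  99 125 159 171 186 196 196 19
[... 311 characters left out ...]
94 194 193 195 198 196 195 182 125 103 100  96  95  92 100 159 191 195 195 196 196 196 196 197
272  194 193 193 195 192 170 151 115  99  99 100  99  97  96  97 101 117 165 190 196 196 196 196 196
275  194 193 181 138 106 101 110 122 132 135 135 134 133 131 128 126 118 104 108 155 186 196 196 196
278  194 178 122 110 125 134 134 127 113 101 101 104 106 110 114 117 129 135 123 105 103 153 194 196
281  172 126 127 131 118 100  91  94  96  94  92  94  94  94  95  94  96 104 126 132 126 112 163 195
284  130 129 124  90  86  87  90  93  95  94  93  94  96  96  95  94  93  91  91  97 116 128 118 179
287  158 119  88  85  86  88  92  93  96  95  93  94  96  96  94  92  88  89  89  89  89 106 125 112
```

```bash
python3 -c "
from workcell import ctrl
print(ctrl.close_job())"
```

```text
the job is handed in; nothing more can be done
None
```

The clamp is clipped on the board, and the probe is held upright and still in the guide hole, centred to under 1 mm with its tip about 33 mm above the bench; I saw no sign of contact with the jig, and the job was handed in at 17 s.

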